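# Book out a spare filter plate at the code reader

## Robot

A 6-joint arm with a two-finger parallel gripper is mounted at the origin on a cart in front of the work surface, level with it; the furniture and walls round the work are solid. World frame = base frame: x ahead of the robot, y to its left, z up, the work surface at z = 0. Lengths are in mm, angles in rad, forces in N, time in s.
With the tool pointing down it reaches from about 400 to 925 mm from the base axis. Payload 12.5 kg.
Tool frame: the origin (TCP) lies midway between the tips of the shut fingers; the grasp point (between the pads) lies 19 mm behind it (env.tcp_to_grasp is the distance from the TCP to the grasp point, in mm); z points along the fingers, y is the line along which they close (so a half turn about z gives the same grasp; the last joint's range is limited). The gripper opens to 95 mm and grips with 3 to 60 N. Pads are 20 mm wide; open, the fingers measure 119 mm over their backs; the gripper's body (75 mm by 180 mm) begins 59 mm behind the grasp point.
Start: joints at [-1.21, 0.491, 1.559, -0, 1.092, -0.106], TCP at [281.294, -558.14, 214.661] pointing down, gripper open.
Joint ranges: [-3.1, 3.1], [-0.84, 2.19], [0.05, 2.79], [-1.13, 4.28], [0.06, 2.93], [-2.69, 2.69]. Speed limits (rad/s): [2.22, 2.22, 2.79, 3.14, 3.14, 3.14].

## Interface

Orientations are given as [roll, pitch, yaw] about the fixed x, y, z axes, in that order (R = Rz(yaw) Ry(pitch) Rx(roll)).
In Python, from cell import env gives the robot as it stands. The module is installed in compiled form; this text tells all that it offers.
- The arm moves only by the tool step_arm, never from a script. Its argument "plan" is a list that holds one entry, the list of rows, each a list of 5 numbers: the shift along the tool's x, y, z in mm, then the turn about the tool's z in degrees, then the opening, from -1 (shut) to 1 (fully open). A call has 1 to 8 rows; each row is the pose to reach, as a shift and turn from the pose commanded when the call began, along the tool's axes at that moment; what a row does not reach only later rows make up. A row lasts 1/12 s, in which the tool goes at most 41.7 mm and 7.16 degrees, less where a joint would pass 70% of its speed; a pose out of reach is approached as far as the arm can. A call with a gripper value outside its range is refused whole. The fingers move at their own pace and stop on an object; the grip force is fixed at half the most. Time passes only in rows, so rows that repeat a pose let the fingers close. It gives the time, the measured TCP pose, the force, the opening and the grip force at its end, in the units of the state.
- env.state(): the state, without advancing time (a new reading comes with each control period).
- env.read_camera(name): name is "scene" or "top" or "wrist"; returns the picture (420x560x3 uint8, blue, green, red); there is no depth.
- env.get_calibration(name): a dict with "K" (3x3 intrinsics, pixels), "extrinsics" (4x4, takes a point from world to camera coordinates). Camera axes: x right, y up, looking along -z (the intrinsics and any distortion apply to the point x, -y, -z); pixel columns grow to the right and rows downward; lengths in mm; the calibration is good to about 2 mm. A picture is of the moment at which its call begins: read the wrist's pose just before it. get_calibration takes no time and is no camera call; for the wrist camera it gives the pose at the moment of the call.
- env.job_done(): hands the job in; it is judged then, once.
The state is a dict: "t": time; "joints": joint angles; "qvel": joint speeds; "tau": joint torques, N m; "eef_pos": TCP position; "tcp_rot": TCP orientation; "ft_force": force on the tool from outside, world axes, zero at the start; "moment": the same for the moment, N m; "opening": opening from 0.0 (shut) to 1.0 (fully open); "grip_force": force on a finger pad.
Only numpy, scipy, OpenCV 4.12 (cv2) and the standard library are available. Lean on these libraries where they do the work, as an engineer would, in place of code of your own. Each camera call takes 0.05 s, during which the arm holds its last target. There are 200 camera calls.

## Task

Book out a spare filter plate: first turn the filter canister on its spot, still upright, so that its paper label faces the window of the code reader, and let go of it. Then swing the cover flap of the spares box fully up by its wire bar so that it stays open, draw out the filter plate hidden beneath it by its lug, and hold it level and still over the middle of the glass on top of the reader, with its underside about 60 mm above the glass. Finish while still holding it there, with the flap left open and the canister still facing the reader.

Things in the scene. Friction and masses are not known exactly. Their poses are not given: they have to be found in the camera images.
- canister_mid (a point): Centre (half-way up, 45 mm) of the loose filter canister: an upright bare-metal cylinder, 50 mm across, 90 mm tall, 0.35 kg, with a small dark knob and pointer lug on its top (to 95 mm). It stands on the bench about 100 mm in front of the reader's window. Its x axis points out through the middle of its paper label (26 x 26 mm, on one side, 38 mm up); the pointer lug on the top lies on the same side. z is up. Nothing is clamped: it turns when gripped and turned.
- canister: The same canister; origin at the centre of its underside, axes as canister_mid.
- reader_window (a point): Middle of the upright window in the front face of the fixed code reader, a grey box 70 mm deep (its x), 100 mm wide (its y), 80 mm tall. The reader's front looks along its own -x axis; z is up. The window is 43 mm above the bench.
- reader_glass (a point): Middle of the level glass (46 x 64 mm) in the top of the same reader, 80 mm above the bench, z up. Axes as the reader's.
- reader: The fixed code reader; origin under its middle at bench height; front along its own -x.
- flap (a joint): Angle of the cover flap of the spares box: 0 shut (lying level), 1.57 upright, 1.9 the stop, leaning away. The hinge is stiff: the flap stays where it is left; about 2.5 N at the bar moves it.
- flap_hinge (a point): Middle of the flap's hinge line on the fixed spares box, 47 mm above the bench. The box (open grey tray, walls and floor 4 mm, 120 mm along its x, 110 mm along its y, 45 mm tall) extends from here 120 mm along this frame's -x, towards the robot; the hinge line runs along y. z is up. The frame does not turn with the flap.
- flap_bar (a point): Middle of the wire bar at the flap's free edge: a round bar of 8 mm diameter along y, 64 mm clear between its two side arms, parallel to the hinge and 160 mm from it (when shut: 160 mm along the hinge frame's -x and 50 mm above the bench, with a 34 mm gap between bar and box front). It moves with the flap. The round bar can turn between the fingers.
- plate_lug (a point): Grip point of the loose filter plate, 24 mm above its underside: the plate is 50 (x) x 60 (y) x 6 mm, 0.12 kg, perforated bare metal, with an upright lug on its middle 30 mm along x, 10 mm thick along y, whose top is 38 mm above the underside. The plate lies level on the box's floor (4 mm thick), under the flap, at varying place and yaw. z is up.
- plate_base (a point): Middle of the plate's underside, 24 mm below plate_lug.
- plate: The same plate; origin at the middle of its underside, axes as plate_lug.
- spares_box: The fixed spares box; origin under its middle at bench height; its hinge side along its +x.
There are look-alikes about, which are no part of the job. Leave any green or pink look-alike of the canister alone.

How it is judged:
By the outcome, as a careful person would: the job done as asked, in the order asked, and still so for the second after the job is handed in, while the arm keeps its last pose, push and grip.
It also fails if it takes over 67 s, if anything falls off the work surface, if the arm or the gripper's body presses on something with over 40 N, if the wrist force passes 120 N, or if a joint passes its speed limit or range.

## Working session

There is one attempt and no reset: what is moved stays moved. The work goes in short steps, Python scripts to look and compute and a tool call to move; the robot and the scene stay as the last step left them, time stands still between calls to the robot, and variables do not carry over. Pictures are saved under pics/ and viewed, at most 11 in all, crops included, and the job is handed in when it is done.

Besides the shell and the picture viewer there is one more tool, called after "Emit:" in YAML: its name, and indented under it one key for each argument. step_arm: Moves the arm, as the interface text tells. Its arguments: {"type":"object","properties":{"plan":{"type":"array"}},"required":["plan"]}

```bash
mkdir -p pics; cat > h.py <<'E'
import numpy as np, cv2
from cell import env
def cal(n):
    c=env.get_calibration(n); return np.array(c["K"]),np.array(c["extrinsics"])
def ray(c,u,v):
    K,E=c; d=np.linalg.inv(K)@[u,v,1]; d=np.array([d[0],-d[1],-d[2]])
    R=E[:3,:3]; return -R.T@E[:3,3], R.T@d
def onz(c,u,v,z):
    o,d=ray(c,u,v); return o+d*(z-o[2])/d[2]
def proj(c,p):
    K,E=c; q=E[:3,:3]@np.array(p)+E[:3,3]; q=K@[q[0],-q[1],-q[2]]; return q[:2]/q[2]
E
python3 - <<'E'
from h import *
print({k:env.get_calibration("top")[k] for k in env.get_calibration("top")}.keys(), env.state())
for n in("scene","top"):
    im=env.read_camera(n); cv2.imwrite(f"pics/{n}0.png",im); print(cal(n)[0].round(1).tolist(), ray(cal(n),280,210))
E
```

```text
dict_keys(['K', 'extrinsics']) {'t': 0.0, 'joints': array([-1.20961327e+00,  4.91562251e-01,  1.55944759e+00, -5.00744284e-06,
        1.09169131e+00, -1.05597749e-01]), 'qvel': array([-6.73731482e-04,  1.29522274e-03, -1.29668364e-03,  7.84734596e-04,
        5.15168501e-05, -9.41303200e-04]), 'tau': array([-2.04291558e-03, -6.12655592e+01, -2.58178622e+01,  6.91750715e-02,
        4.82628378e-02, -8.51070740e-05]), 'eef_pos': array([ 281.19350884, -557.90160824,  214.06071538]), 'tcp_rot': array([-3.14048986e+00, -1.12421276e-04,  4.66783059e-01]), 'ft_force': array([ 0.18661819,  0.05830871, -0.15095566]), 'moment': array([ 0.04226771, -0.00388846, -0.01000693]), 'grip_force': 0.0, 'opening': 0.9968516414961216}
[[541.2, 0.0, 275.6], [0.0, 541.2, 209.7], [0.0, 0.0, 1.0]] (array([ -718.10533878, -1164.16574064,   828.62733312]), array([ 0.72955807,  0.52092168, -0.44322884]))
[[393.9, 0.0, 279.9], [0.0, 393.9, 205.4], [0.0, 0.0, 1.0]] (array([ 419.28685237, -267.00994974, 1318.05608872]), array([ 0.06885977, -0.00127881, -0.99769262]))
```

View pics/top0.png

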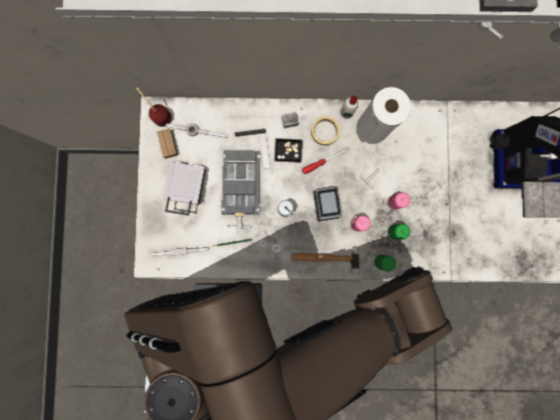

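View pics/scene0.png

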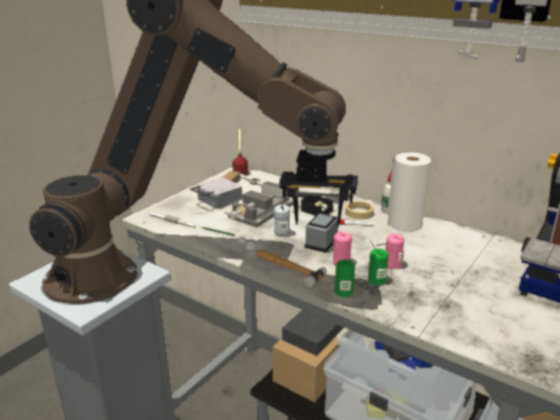

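```bash
python3 - <<'E'
from h import *
im=cv2.imread("pics/top0.png"); a=cv2.resize(im[145:245,150:350],None,fx=4,fy=4,interpolation=cv2.INTER_CUBIC)
im=cv2.imread("pics/scene0.png"); b=cv2.resize(im[165:265,180:345],(660,400),interpolation=cv2.INTER_CUBIC)
cv2.imwrite("pics/c1.png",a); cv2.imwrite("pics/c2.png",b)
c=cal("top")
for n,u,v,z in(("can",287,207,90),("reader",328,203,80),("boxL",186,183,50),("bar",182,211,50),("boxM",241,182,50)): print(n,onz(c,u,v,z).round())
E
```

```text
can [ 514. -290.   90.]
reader [ 529. -420.   80.]
boxL [591.  37.  50.]
bar [500.  47.  50.]
boxM [ 596. -141.   50.]
```

View pics/c1.png

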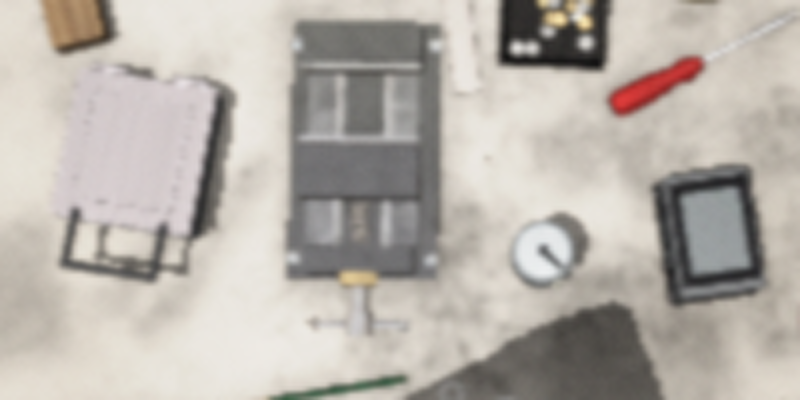

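View pics/c2.png

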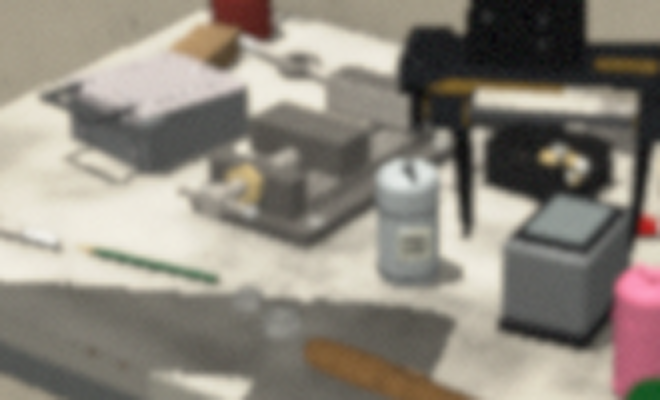

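Candidates in the top view are the silver cylinder (286,207), pink (361,223) and (400,200), and green (400,231) and (386,263). The description says bare metal with a pointer on top, so I choose the silver one at (286,207), and the close crop confirms it. The reader is at (328,203). The spares box is the one with the flap and bar at (186,183), with its bar near (178,211). The vise at (241,182) is a look-alike.

Emit:
step_arm:
  plan:
    - [[330,-135,0,0,1],[330,-135,0,0,1],[330,-135,0,0,1],[330,-135,0,0,1],[330,-135,0,0,1],[330,-135,0,0,1],[330,-135,0,0,1],[330,-135,0,0,1]]

```text
t: 0.77
eef_pos: [500.9, -304.8, 214.5]
tcp_rot: [-3.141, 0.0, 0.467]
ft_force: [-0.4, 0.1, 1.1]
opening: 0.999
grip_force: 0.0
```

```bash
python3 - <<'E'
from h import *
c=cal("wrist"); im=env.read_camera("wrist"); cv2.imwrite("pics/w1.png",im)
t=cal("top"); it=env.read_camera("top"); cv2.imwrite("pics/top1.png",it)
print(proj(c,(514,-290,95)),proj(c,(529,-420,80)),ray(c,280,210),env.state()["eef_pos"])
E
```

```text
[274.06934787 179.61165703] [409.7435895  224.38673631] (array([ 576.60207139, -266.76909535,  385.43303234]), array([-0.27591967, -0.12967841, -0.95247751])) [ 502.84489089 -302.33221084  214.41310875]
```

View pics/w1.png

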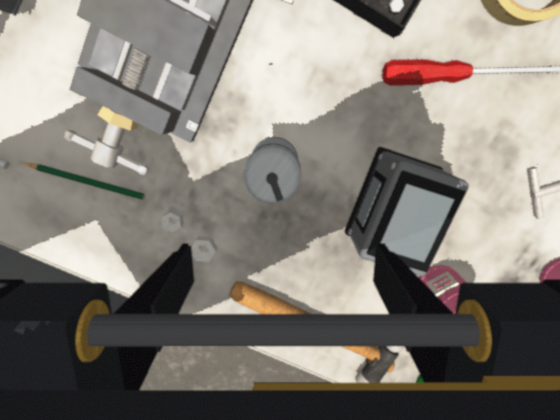

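Wrist view: canister top at (273,176) with its pointer running from (271,178) to (280,200). The reader glass quad is about (407,184), (454,198), (424,268), (382,252), and the window is at (371,196), facing the canister.

```bash
python3 - <<'E'
from h import *
im=cv2.imread("pics/w1.png")
c=cal("wrist")
# glass
m=np.zeros(im.shape[:2],np.uint8); p=im[225,420].astype(int); print(p)
cv2.floodFill(im.copy(),(mm:=np.zeros((422,562),np.uint8)),(420,225),0,(14,)*3,(14,)*3,cv2.FLOODFILL_FIXED_RANGE|cv2.FLOODFILL_MASK_ONLY|(255<<8))
q=cv2.morphologyEx(mm[1:-1,1:-1],cv2.MORPH_OPEN,np.ones((5,5)))
ct=max(cv2.findContours(q,0,1)[0],key=cv2.contourArea)
W=np.float32([onz(c,*x[0],80)[:2] for x in ct]); print("glass",cv2.minAreaRect(W), cv2.boundingRect(ct))
# pointer/knob dark
g=cv2.cvtColor(im,6); r=g[140:215,235:310]; d=(r<60).astype(np.uint8)*255
n,l,s,ce=cv2.connectedComponentsWithStats(d); print(s,ce)
k=l[178-140,271-235] if l[38,36] else 1
ys,xs=np.where(l==k); P=np.array([onz(c,x+235,y+140,94)[:2] for x,y in zip(xs,ys)])
print("dark mean",P.mean(0)); u,sv,v=np.linalg.svd(P-P.mean(0),full_matrices=False); print("axis",np.degrees(np.arctan2(v[0,1],v[0,0])))
print("knob",onz(c,271.5,178,94),"tip",onz(c,280,200,94),"rim",onz(c,273,176,90))
h=cv2.HoughCircles(g[130:225,220:325],3,1,50,param1=80,param2=12,minRadius=22,maxRadius=32); print(h)
if h is not None: print(onz(c,h[0,0,0]+220,h[0,0,1]+130,90))
E
```

```text
[153 154 145]
glass ((534.11474609375, -421.5161437988281), (62.82733154296875, 44.91766357421875), 9.188605308532715) (384, 186, 67, 74)
[[   0    0   75   75 5467]
 [  33   34   14   26  158]] [[36.93396744 36.75983172]
 [39.28481013 45.31012658]]
dark mean [ 511.35047584 -289.87902019]
axis -133.64201210136054
knob [ 515.92650289 -284.96924396   94.        ] tip [ 502.11953903 -299.92852946   94.        ] rim [ 517.19103634 -285.61447969   90.        ]
[[[53.5 43.5 27.9]]]
[ 519.30339421 -285.02888453   90.        ]
```

```bash
python3 - <<'E'
from h import *
c=cal("wrist"); im=env.read_camera("wrist"); c2=cal("wrist")
print(abs(c[1]-c2[1]).max(), env.state()["eef_pos"],env.state()["tcp_rot"])
g=cv2.cvtColor(im,6); u,v=proj(c,(517,-286,94)).astype(int); r=g[v-38:v+38,u-38:u+38]
n,l,s,ce=cv2.connectedComponentsWithStats((r<60).astype(np.uint8)*255); k=1+s[1:,4].argmax(); print(s[k],u,v)
ys,xs=np.where(l==k); P=np.array([onz(c,x+u-38,y+v-38,94)[:2] for x,y in zip(xs,ys)])
m=P.mean(0); _,_,w=np.linalg.svd(P-m,full_matrices=False); a=w[0]*np.sign(-w[0][1]); t=(P-m)@a
print("axis",np.degrees(np.arctan2(a[1],a[0])),m,"extents",m+a*t.min(),m+a*t.max())
# reader outer glass again
mm=np.zeros((422,562),np.uint8); gu=proj(c,(534,-421,80)).astype(int)
cv2.floodFill(im.copy(),mm,tuple(map(int,gu)),0,(14,)*3,(14,)*3,cv2.FLOODFILL_FIXED_RANGE|cv2.FLOODFILL_MASK_ONLY|(255<<8))
q=cv2.morphologyEx(mm[1:-1,1:-1],cv2.MORPH_OPEN,np.ones((5,5)))
ct=max(cv2.findContours(q,0,1)[0],key=cv2.contourArea)
print(cv2.minAreaRect(np.float32([onz(c,*x[0],80)[:2] for x in ct])))
h=cv2.HoughCircles(r,3,1,50,param1=80,param2=12,minRadius=22,maxRadius=32); print(h)
if h is not None: print(onz(c,h[0,0,0]+u-38,h[0,0,1]+v-38,90))
E
```

```text
1.8589800053551926 [ 501.38165299 -304.30259967  214.32959296] [-3.14113744e+00  2.02426922e-04  4.71080530e-01]
[ 34  38  14  26 157] 273 177
axis -133.62214171638226 [ 509.70016038 -292.09929044] extents [ 516.68178841 -284.77352965] [ 500.64038398 -301.60563403]
((531.5977783203125, -424.2635192871094), (63.04912185668945, 44.983856201171875), 8.707247734069824)
[[[37.5 38.5 28. ]]]
[ 515.84243112 -285.81644451   90.        ]
```

Emit:
step_arm:
  plan:
    - [[19,-8,0,0,1],[19,-8,40,0,1],[19,-8,80,0,1],[19,-8,120,0,1],[19,-8,150,0,1],[19,-8,165,0,1],[19,-8,175,0,1],[19,-8,175,0,1]]

```text
t: 1.58
eef_pos: [512.1, -291.4, 37.8]
tcp_rot: [-3.139, 0.002, 0.466]
ft_force: [-0.1, -0.5, 0.0]
opening: 0.999
grip_force: 0.0
```

Emit:
step_arm:
  plan:
    - [[0,0,0,0,-1],[0,0,0,0,-1],[0,0,0,0,-1],[0,0,0,0,-1],[0,0,0,0,-1],[0,0,0,0,-1],[0,0,0,0,-1]]

```text
t: 2.17
eef_pos: [513.4, -290.8, 39.9]
tcp_rot: [3.141, -0.0, 0.467]
ft_force: [-1.1, 1.1, 2.2]
opening: 0.566
grip_force: 0.9
```

Emit:
step_arm:
  plan:
    - [[0,0,0,0,-1],[0,0,0,0,-1],[0,0,0,0,-1],[0,0,0,0,-1]]

```text
t: 2.5
eef_pos: [513.3, -290.7, 39.8]
tcp_rot: [-3.141, 0.0, 0.467]
ft_force: [-1.1, 3.8, 6.3]
opening: 0.523
grip_force: 30.0
```

Emit:
step_arm:
  plan:
    - [[0,0,0,-4,-1],[0,0,0,-10,-1],[0,0,0,-17,-1],[0,0,0,-24,-1],[0,0,0,-31,-1],[0,0,0,-38,-1],[0,0,0,-44,-1],[0,0,0,-50,-1]]

```text
t: 3.17
eef_pos: [513.7, -291.3, 39.8]
tcp_rot: [3.14, 0.001, 1.345]
ft_force: [0.9, -0.0, 3.1]
opening: 0.52
grip_force: 30.0
```

Emit:
step_arm:
  plan:
    - [[0,0,0,-1,-1],[0,0,0,-1,-1],[0,0,0,-1,-1],[0,0,0,-1,-0.4],[0,0,0,-1,0.4],[0,0,0,-1,0.4],[0,0,0,-1,0.4],[0,0,0,-1,0.4]]

```text
t: 3.83
eef_pos: [513.1, -290.7, 39.4]
tcp_rot: [-3.141, -0.0, 1.357]
ft_force: [0.1, -0.5, 0.4]
opening: 0.69
grip_force: 0.0
```

Emit:
step_arm:
  plan:
    - [[0,0,0,0,0.4],[0,0,-20,0,0.4],[0,0,-60,0,0.4],[0,0,-100,0,0.4],[0,0,-140,0,0.4],[0,0,-170,0,0.4],[0,0,-175,0,0.4],[0,0,-175,0,0.4]]

```text
t: 4.5
eef_pos: [513.8, -291.2, 216.7]
tcp_rot: [3.138, 0.002, 1.357]
ft_force: [-1.0, 0.5, -0.9]
opening: 0.701
grip_force: 0.0
```

```bash
cat > can.py <<'E'
from h import *
c=cal("wrist"); im=env.read_camera("wrist"); cv2.imwrite("pics/w2.png",im); c2=cal("wrist")
print(abs(c[1]-c2[1]).max(), env.state()["eef_pos"],env.state()["tcp_rot"],env.state()["opening"])
g=cv2.cvtColor(im,6); u,v=proj(c,(514,-289,94)).astype(int); r=g[v-38:v+38,u-38:u+38]
n,l,s,ce=cv2.connectedComponentsWithStats((r<60).astype(np.uint8)*255); k=1+np.argmin(np.hypot(*(ce[1:]-38).T)); print(s,u,v)
ys,xs=np.where(l==k); P=np.array([onz(c,x+u-38,y+v-38,94)[:2] for x,y in zip(xs,ys)])
m=P.mean(0); _,_,w=np.linalg.svd(P-m,full_matrices=False); a=w[0]*np.sign(-w[0][1]); t=(P-m)@a
print("axis",np.degrees(np.arctan2(a[1],a[0])),m,"extents",m+a*t.min(),m+a*t.max())
# reader outer glass again
mm=np.zeros((422,562),np.uint8); gu=proj(c,(532.5,-423,80)).astype(int)
cv2.floodFill(im.copy(),mm,tuple(map(int,gu)),0,(14,)*3,(14,)*3,cv2.FLOODFILL_FIXED_RANGE|cv2.FLOODFILL_MASK_ONLY|(255<<8))
q=cv2.morphologyEx(mm[1:-1,1:-1],cv2.MORPH_OPEN,np.ones((5,5)))
ct=max(cv2.findContours(q,0,1)[0],key=cv2.contourArea)
print(cv2.minAreaRect(np.float32([onz(c,*x[0],80)[:2] for x in ct])))
h=cv2.HoughCircles(r,3,1,50,param1=80,param2=12,minRadius=22,maxRadius=32); print(h)
if h is not None: print(onz(c,h[0,0,0]+u-38,h[0,0,1]+v-38,90))
E
python3 can.py
```

```text
1.2794805945533199 [ 513.23556168 -290.80063941  214.72211127] [3.14089038e+00 3.49486292e-04 1.35678590e+00] 0.6987230529786544
[[   0    0   76   76 5634]
 [  35   35   14   25  142]] 281 196
axis -82.96597882187184 [ 515.39843651 -295.95955578] extents [ 514.15369419 -285.87146782] [ 517.001351   -308.95047132]
((485.1446533203125, -430.47259521484375), (38.00641632080078, 280.6509094238281), 77.63195037841797)
[[[40.5 33.5 28.1]]]
[ 516.4753507  -286.05255426   90.        ]
```

The canister label now points along −83°, and the bearing to the window is about −82°. Next is the flap.

Emit:
step_arm:
  plan:
    - [[40,-3,-15,0,1],[80,-6,-30,0,1],[120,-9,-45,0,1],[160,-12,-60,0,1],[200,-15,-75,0,1],[240,-18,-75,0,1],[280,-21,-75,0,1],[310,-23,-75,0,1]]

```text
t: 5.22
eef_pos: [556.2, 19.7, 287.8]
tcp_rot: [-3.139, 0.0, 1.357]
ft_force: [-0.1, 0.1, 0.1]
opening: 1.003
grip_force: 0.0
```

Emit:
step_arm:
  plan:
    - [[28,-2,0,0,1],[28,-2,0,0,1],[28,-2,0,0,1]]

```text
t: 5.47
eef_pos: [560.3, 45.9, 287.5]
tcp_rot: [-3.138, 0.001, 1.359]
ft_force: [0.7, -0.5, -0.2]
opening: 1.001
grip_force: 0.0
```

```bash
python3 - <<'E'
from h import *
c=cal("wrist"); im=env.read_camera("wrist"); cv2.imwrite("pics/w3.png",im); np.savez("w3.npz",K=c[0],E=c[1])
print(proj(c,(500,47,50)),proj(c,(640,30,50)),env.state()["eef_pos"],env.state()["tcp_rot"])
E
```

```text
[232.86331115 181.5000619 ] [353.24871976 170.94002438] [560.30232342  44.81896905 287.84588016] [-3.13877265e+00  8.30407851e-04  1.35797361e+00]
```

View pics/w3.png

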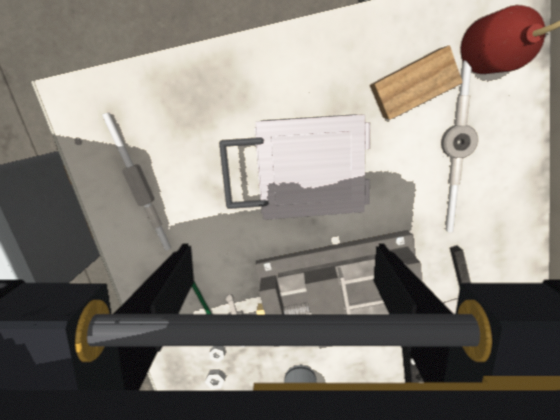

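The wrist view shows the shut flap: the bar runs (224,142)–(229,206), with arms at rows 141 and 204. The hinge edge is near column 366, and the vise is below at (330,285).

```bash
python3 - <<'E'
from h import *
im=cv2.imread("pics/w3.png"); d=np.load("w3.npz"); c=(d["K"],d["E"])
g=cv2.cvtColor(im,6).astype(int)
pts=[]
for v in range(152,198,3):
    r=g[v,212:240]; w=np.clip(110-r,0,None); 
    pts.append(((w*np.arange(212,240)).sum()/w.sum(),v))
L=np.array([onz(c,u,v,50) for u,v in pts]); m=L.mean(0); _,_,w=np.linalg.svd(L-m); a=w[0]*np.sign(w[0][1])
print(np.array(pts)[[0,7,-1]],"bar mid-ish",m,"dir",np.degrees(np.arctan2(a[1],a[0])))
A=[]
for lo,hi in((132,150),(195,213)):
    q=[]
    for u in range(236,254,3):
        r=g[lo:hi,u]; ww=np.clip(110-r,0,None); q.append((u,(ww*np.arange(lo,hi)).sum()/max(ww.sum(),1)))
    P=np.array([onz(c,u,v,50) for u,v in q]); A.append(P.mean(0)); print(q[0],q[-1],P.mean(0), np.degrees(np.arctan2(*(P[-1]-P[0])[[1,0]])))
print("arm mid",sum(A)/2, "gap",np.linalg.norm(A[0]-A[1]))
for p in((257,121),(264,216),(364,115),(367,208)): print(onz(c,*p,50).round())
E
```

```text
[[223.53409091 152.        ]
 [225.79381443 173.        ]
 [228.48421053 197.        ]] bar mid-ish [494.24589755  56.58751736  50.        ] dir 81.25747389242062
(236, np.float64(142.375)) (251, np.float64(142.00925925925927)) [523.18298472  88.46159998  50.        ] -10.679774655549943
(236, np.float64(204.421875)) (251, np.float64(202.51)) [505.70176979  18.24056057  50.        ] -4.478179757489909
arm mid [514.44237726  53.35108028  50.        ] gap 72.36426778124195
[544. 108.  50.]
[526.  -2.  50.]
[661.  90.  50.]
[649. -18.  50.]
```

Emit:
step_arm:
  plan:
    - [[-3,-40,20,-3.5,-0.25],[-3,-67,50,-3.5,-0.25],[-3,-67,90,-3.5,-0.25],[-3,-67,130,-3.5,-0.25],[-3,-67,155,-3.5,-0.25],[-3,-67,170,-3.5,-0.25],[-3,-67,170,-3.5,-0.25],[-3,-67,170,-3.5,-0.25]]

```text
t: 6.18
eef_pos: [494.3, 55.0, 119.0]
tcp_rot: [-3.139, 0.0, 1.417]
ft_force: [-0.1, 0.2, -0.0]
opening: 0.497
grip_force: 0.0
```

```bash
python3 - <<'E'
from h import *
c=cal("wrist"); im=env.read_camera("wrist"); s=env.state(); print(s["eef_pos"],s["tcp_rot"],s["opening"])
print(proj(c,(494.3,56.4,50)), proj(c,(652.5,32.2,47)))
cv2.imwrite("pics/w4.png",im)
E
```

```text
[494.78786452  55.17297775 119.92469062] [-3.14142755e+00  1.70768164e-04  1.41679034e+00] 0.45132038373070554
[282.03943977 218.01092814] [505.09170198 216.41024806]
```

View pics/w4.png

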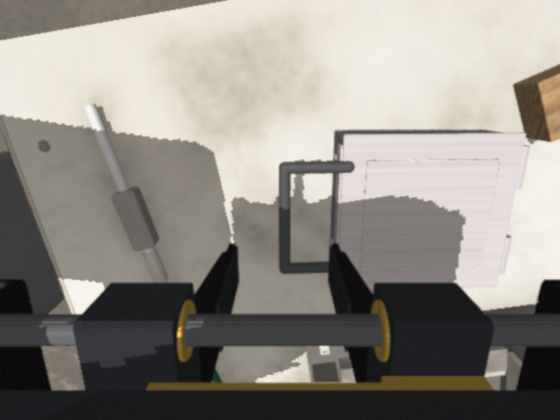

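The bar is at column 285, rows 167–267, and the fingertips at columns 232 and 335 straddle it. I'm descending.

Emit:
step_arm:
  plan:
    - [[0,1.5,0,0,-0.25],[0,1.5,0,0,-0.25],[0,1.5,25,0,-0.25],[0,1.5,50,0,-0.25],[0,1.5,75,0,-0.25],[0,1.5,88,0,-0.25],[0,1.5,88,0,-0.25]]

```text
t: 6.82
eef_pos: [495.4, 55.7, 30.1]
tcp_rot: [-3.139, 0.0, 1.418]
ft_force: [-0.2, 0.5, -0.6]
opening: 0.376
grip_force: 0.0
```

Emit:
step_arm:
  plan:
    - [[0,0,0,0,-1],[0,0,0,0,-1],[0,0,0,0,-1],[0,0,0,0,-1],[0,0,0,0,-1],[0,0,0,0,-1],[0,0,0,0,-1],[0,0,0,0,-1]]

```text
t: 7.48
eef_pos: [495.0, 55.9, 31.8]
tcp_rot: [-3.14, 0.0, 1.418]
ft_force: [-5.3, 1.6, 1.6]
opening: 0.072
grip_force: 30.0
```

Emit:
step_arm:
  plan:
    - [[0,1,-14,0,-1],[0,4,-33,0,-1],[0,9.5,-52,0,-1],[0,17.5,-70,0,-1],[0,27.5,-86.5,0,-1],[0,39,-102,0,-1],[0,53,-116,0,-1],[0,68,-128,0,-1]]

```text
t: 8.15
eef_pos: [567.5, 44.3, 158.7]
tcp_rot: [3.134, 0.0, 1.418]
ft_force: [28.1, -4.0, -47.1]
opening: 0.075
grip_force: 30.0
```

Emit:
step_arm:
  plan:
    - [[0,5.5,1,0,-1],[0,12.5,-3.5,0,-1],[0,20,-7.5,0,-1],[0,20,-7.5,0,-1]]

```text
t: 8.48
eef_pos: [584.0, 41.8, 168.1]
tcp_rot: [3.14, 0.001, 1.418]
ft_force: [-3.8, -4.5, 6.7]
opening: 0.075
grip_force: 30.0
```

Emit:
step_arm:
  plan:
    - [[0,8.5,-4,0,-1],[0,17.5,-7.5,0,-1],[0,27,-10.5,0,-1],[0,36.5,-13,0,-1],[0,46,-15,0,-1],[0,46,-15,0,-1]]

```text
t: 8.98
eef_pos: [629.6, 34.8, 182.7]
tcp_rot: [3.14, 0.0, 1.418]
ft_force: [-0.8, -3.3, 6.7]
opening: 0.075
grip_force: 30.0
```

Emit:
step_arm:
  plan:
    - [[0,9,-1.5,0,-1],[0,18,-2,0,-1],[0,28,-2,0,-1],[0,37.5,-1.5,0,-1],[0,47,0,0,-1],[0,57,1,0,-1],[0,65,3,0,-1],[0,65,3,0,-1]]

```text
t: 9.65
eef_pos: [694.2, 25.1, 178.3]
tcp_rot: [3.141, 0.0, 1.418]
ft_force: [0.9, -3.9, 0.0]
opening: 0.075
grip_force: 30.0
```

Emit:
step_arm:
  plan:
    - [[0,5,1.5,0,-1],[0,10,3,0,-1],[0,13,4,0,-1],[0,13,4,0,-1]]

```text
t: 9.98
eef_pos: [705.9, 23.4, 174.6]
tcp_rot: [-3.141, 0.0, 1.418]
ft_force: [-1.7, -4.2, -2.2]
opening: 0.073
grip_force: 30.0
```

Emit:
step_arm:
  plan:
    - [[0,5,2,0,-1],[0,5,2,0,-1],[0,5,2,0,-1]]

```text
t: 10.23
eef_pos: [706.8, 23.2, 174.1]
tcp_rot: [-3.133, 0.001, 1.418]
ft_force: [-26.1, -2.1, 15.2]
opening: 0.074
grip_force: 30.0
```

Emit:
step_arm:
  plan:
    - [[0,-5,-2,0,-1],[0,-5,-2,0,-0.4],[0,-5,-2,0,-0.4],[0,-5,-2,0,-0.4],[0,-5,-2,0,-0.4],[0,-5,-2,0,-0.4],[0,-5,-2,0,-0.4],[0,-5,-10,0,-0.4]]

```text
t: 10.9
eef_pos: [705.1, 23.6, 181.8]
tcp_rot: [-3.139, 0.0, 1.418]
ft_force: [-0.5, -0.1, 0.4]
opening: 0.3
grip_force: 0.0
```

Emit:
step_arm:
  plan:
    - [[0,0,-15,0,-0.4],[0,0,-40,0,-0.4],[0,0,-75,0,-0.4],[0,-35,-100,0,0],[0,-75,-100,0,0],[0,-115,-100,0,0],[0,-135,-100,0,0],[0,-135,-100,0,0]]

```text
t: 11.57
eef_pos: [568.9, 44.8, 284.9]
tcp_rot: [3.141, -0.0, 1.419]
ft_force: [0.5, 1.2, -0.6]
opening: 0.5
grip_force: 0.0
```

```bash
python3 - <<'E'
from h import *
c=cal("wrist"); im=env.read_camera("wrist"); s=env.state(); print(s["eef_pos"],s["tcp_rot"],s["opening"])
print(proj(c,(592,41,4)))
cv2.imwrite("pics/w5.png",im); np.savez("w5.npz",K=c[0],E=c[1])
E
```

```text
[571.07156096  44.43939844 284.8481137 ] [ 3.13957247e+00 -2.23037351e-04  1.41854672e+00] 0.4974828036699214
[300.75930541 165.38193632]
```

View pics/w5.png

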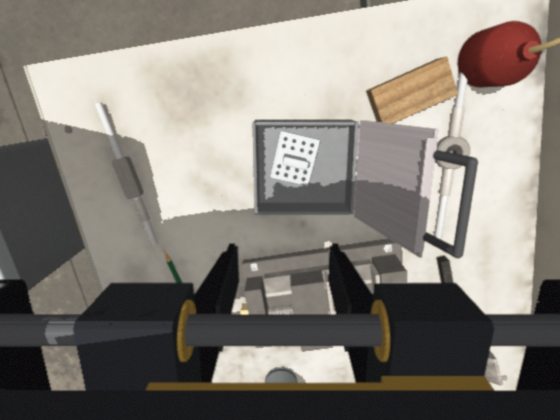

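The flap is open and leaning back (sheet at (390,190), bar at (465,205)). The plate lies in the box at (295,157), with its lug running (283,159)–(306,162).

```bash
python3 - <<'E'
from h import *
im=cv2.imread("pics/w5.png"); d=np.load("w5.npz"); c=(d["K"],d["E"])
g=cv2.cvtColor(im,6); r=g[126:192,262:332]
q=cv2.morphologyEx((r>165).astype(np.uint8)*255,cv2.MORPH_CLOSE,np.ones((7,7)))
ct=max(cv2.findContours(q,0,1)[0],key=cv2.contourArea)
print(cv2.boundingRect(ct),cv2.minAreaRect(np.float32([onz(c,x[0][0]+262,x[0][1]+126,10)[:2] for x in ct])))
print([onz(c,*p,42).round(1).tolist() for p in((283,159),(306,162))])
# box inner rect corners at rim z45
print([onz(c,*p,45).round().tolist() for p in((255,122),(354,121),(354,213),(256,213))])
cv2.imwrite("pics/c5.png",cv2.resize(im[120:200,255:335],None,fx=7,fy=7,interpolation=cv2.INTER_CUBIC))
E
```

```text
(0, 0, 59, 59) ((581.518310546875, 56.14106750488281), (72.81145477294922, 72.20259094238281), 81.30714416503906)
[[571.7, 58.9, 42.0], [597.8, 51.3, 42.0]]
[[547.0, 105.0, 45.0], [657.0, 90.0, 45.0], [647.0, -19.0, 45.0], [530.0, -1.0, 45.0]]
```

View pics/c5.png

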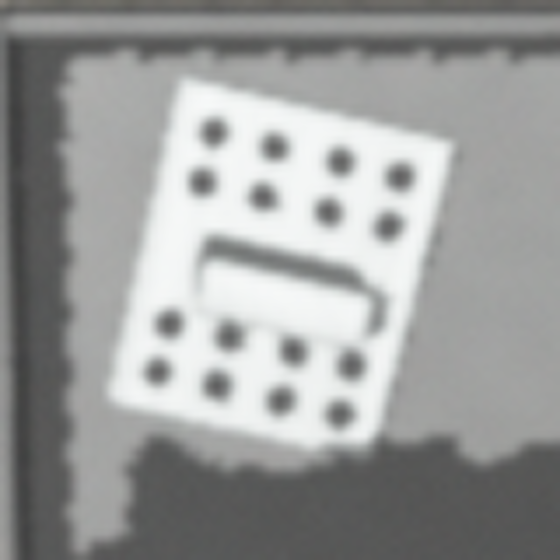

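```bash
python3 - <<'E'
from h import *
d=np.load("w5.npz"); c=(d["K"],d["E"])
f=lambda p,z: onz(c,p[0]/7+254.6,p[1]/7+119.6,z)
P=np.array([f(p,10) for p in((183,80),(453,146),(373,445),(110,395))]); print(P.round(1).tolist(),"centre",P.mean(0))
for a,b in((0,1),(3,2),(0,3),(1,2)): v=P[b]-P[a]; print(np.linalg.norm(v),np.degrees(np.arctan2(v[1],v[0])))
L=np.array([f(p,42) for p in((205,258),(372,298),(365,338),(200,308))]); print("lug",L.mean(0)); v=L[1]+L[2]-L[0]-L[3]; print(np.linalg.norm(v)/2,np.degrees(np.arctan2(v[1],v[0])))
E
```

```text
[[573.4, 88.1, 10.0], [618.8, 69.6, 10.0], [597.8, 17.9, 10.0], [551.6, 34.4, 10.0]] centre [585.40659064  52.50628678  10.        ]
49.06465842498204 -22.200812491327444
48.97907095047184 -19.68510864728457
57.913156210676924 -112.07401841350017
55.76316601513765 -112.20557168163393
lug [585.46600275  52.57076465  42.        ]
28.4186701553512 -20.658907851160183
```

Plate centre is (585.5, 52.5) and the lug axis is at −21.5°. I'll grip it with yaw 158.5°.

Emit:
step_arm:
  plan:
    - [[10,14,0,-7,-0.15],[10,14,0,-14,-0.15],[10,14,0,-21,-0.15],[10,14,0,-28,-0.15],[10,14,0,-35,-0.15],[10,14,0,-42,-0.15],[10,14,0,-49,-0.15],[10,14,0,-56,-0.15]]

```text
t: 12.28
eef_pos: [588.7, 51.6, 283.2]
tcp_rot: [3.141, 0.0, 2.401]
ft_force: [0.2, -0.1, 0.1]
opening: 0.426
grip_force: 0.0
```

Emit:
step_arm:
  plan:
    - [[0,0,30,-7,-0.15],[0,0,60,-14,-0.15],[0,0,90,-21,-0.15],[0,0,120,-21,-0.15],[0,0,140,-21,-0.15],[0,0,145,-21,-0.15],[0,0,145,-21,-0.15],[0,0,145,-21,-0.15]]

```text
t: 12.95
eef_pos: [588.6, 51.7, 138.9]
tcp_rot: [3.141, 0.001, 2.762]
ft_force: [0.1, 0.1, 0.6]
opening: 0.426
grip_force: 0.0
```

```bash
python3 - <<'E'
from h import *
c=cal("wrist"); im=env.read_camera("wrist"); s=env.state(); print(s["eef_pos"],s["tcp_rot"],s["opening"],s["ft_force"])
print(proj(c,(585.5,52.5,42)),proj(c,(585.5,52.5,10)))
cv2.imwrite("pics/w6.png",im); np.savez("w6.npz",K=c[0],E=c[1])
E
```

```text
[588.64713787  51.72052271 139.41980548] [3.14093315e+00 1.98684471e-03 2.76177854e+00] 0.42834274143081746 [ 0.54512554 -0.51957584  0.03830703]
[282.07406813 203.22214824] [282.22022705 192.7112623 ]
```

View pics/w6.png

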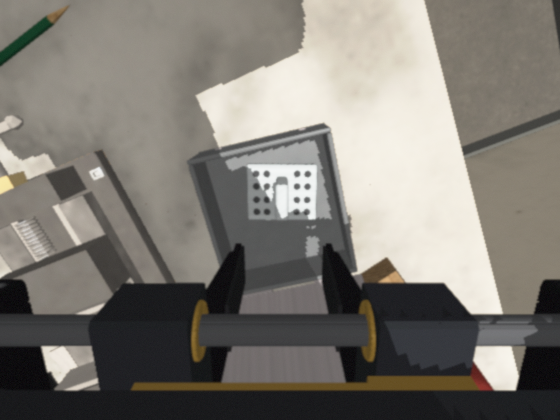

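Lug and plate are centred at column 282 and aligned with the fingers, matching the prediction. I'm descending and gripping.

Emit:
step_arm:
  plan:
    - [[3,0,25,0,-0.15],[3,0,55,0,-0.15],[3,0,85,0,-0.15],[3,0,110,0,-0.15],[3,0,122,0,-0.15],[3,0,125,0,-0.15],[3,0,125,0,-0.15]]

```text
t: 13.58
eef_pos: [585.3, 52.9, 13.7]
tcp_rot: [3.141, 0.001, 2.762]
ft_force: [0.5, -0.2, -0.4]
opening: 0.427
grip_force: 0.0
```

Emit:
step_arm:
  plan:
    - [[0,0,0,0,-1],[0,0,0,0,-1],[0,0,0,0,-1],[0,0,0,0,-1],[0,0,0,0,-1],[0,0,0,0,-1],[0,0,0,0,-1],[0,0,0,0,-1]]

```text
t: 14.25
eef_pos: [584.9, 52.9, 13.6]
tcp_rot: [3.141, 0.001, 2.762]
ft_force: [-0.8, -0.8, 6.0]
opening: 0.105
grip_force: 30.0
```

Emit:
step_arm:
  plan:
    - [[0,0,-10,0,-1],[0,0,-30,0,-1],[0,0,-60,0,-1],[0,0,-90,0,-1],[0,0,-120,0,-1],[0,0,-150,0,-1],[0,0,-175,0,-1],[0,0,-190,0,-1]]

```text
t: 14.92
eef_pos: [585.1, 53.0, 206.7]
tcp_rot: [3.14, 0.003, 2.762]
ft_force: [0.8, 0.1, -2.5]
opening: 0.104
grip_force: 30.0
```

Emit:
step_arm:
  plan:
    - [[-3,-10,0,0,-1],[-8,-30,0,0,-1],[-16,-58,0,0,-1],[-25,-90,0,0,-1],[-34,-122,0,0,-1],[-43,-154,0,0,-1],[-52,-186,0,0,-1],[-61,-218,0,0,-1]]

```text
t: 15.58
eef_pos: [559.3, -174.2, 202.0]
tcp_rot: [-3.141, -0.002, 2.762]
ft_force: [0.9, 0.1, -1.6]
opening: 0.103
grip_force: 30.0
```

Emit:
step_arm:
  plan:
    - [[-9,-32,0,0,-1],[-18,-64,0,0,-1],[-27,-96,0,0,-1],[-36,-128,0,0,-1],[-44,-160,0,0,-1],[-53,-192,0,0,-1],[-60,-217,0,0,-1],[-64,-233,0,0,-1]]

```text
t: 16.25
eef_pos: [532.0, -415.2, 201.6]
tcp_rot: [3.141, -0.002, 2.76]
ft_force: [-0.4, 0.5, -1.8]
opening: 0.106
grip_force: 30.0
```

Emit:
step_arm:
  plan:
    - [[-3,-10,5,0,-1],[-3,-10,20,0,-1],[-3,-10,35,0,-1],[-3,-10,48,0,-1],[-3,-10,54,0,-1],[-3,-10,54,0,-1],[-3,-10,54,0,-1],[-3,-10,54,0,-1]]

```text
t: 16.92
eef_pos: [533.1, -422.6, 149.9]
tcp_rot: [-3.141, 0.001, 2.762]
ft_force: [-0.3, -0.2, -0.4]
opening: 0.101
grip_force: 30.0
```

```bash
python3 - <<'E'
from h import *
for n in("wrist","scene","top"):
    im=env.read_camera(n); cv2.imwrite(f"pics/f_{n}.png",im)
s=env.state(); print(s)
a=cv2.imread("pics/f_scene.png")[150:270,160:400]; b=cv2.imread("pics/f_wrist.png")
a=cv2.resize(a,(760,380)); b=cv2.resize(b[60:300,150:450],(275,220)); t=cv2.resize(cv2.imread("pics/f_top.png")[140:240,150:350],(440,220))
cv2.imwrite("pics/fin.png",np.vstack([a,np.hstack([b,t,np.zeros((220,45,3),np.uint8)])]))
E
```

```text
{'t': 17.0667, 'joints': array([-7.67562575e-01,  6.31699717e-01,  1.47956107e+00, -3.18977696e-05,
        1.02902736e+00, -1.95885993e+00]), 'qvel': array([-1.73010239e-03,  1.10180149e-03,  3.68970564e-03, -7.64718144e-05,
       -1.58540632e-04, -4.84289567e-04]), 'tau': array([ 4.83397732e-02, -6.98656154e+01, -2.51713496e+01, -5.38231549e-02,
        6.31262152e-02, -1.21053727e-04]), 'eef_pos': array([ 533.00944155, -422.7599351 ,  149.96593098]), 'tcp_rot': array([-3.14107372e+00,  1.19715508e-03,  2.76211042e+00]), 'ft_force': array([-0.53331745, -0.14231199, -1.77615722]), 'moment': array([ 0.03213435, -0.1620694 , -0.00245682]), 'grip_force': 29.999854266643524, 'opening': 0.10406656900591946}
```

View pics/fin.png

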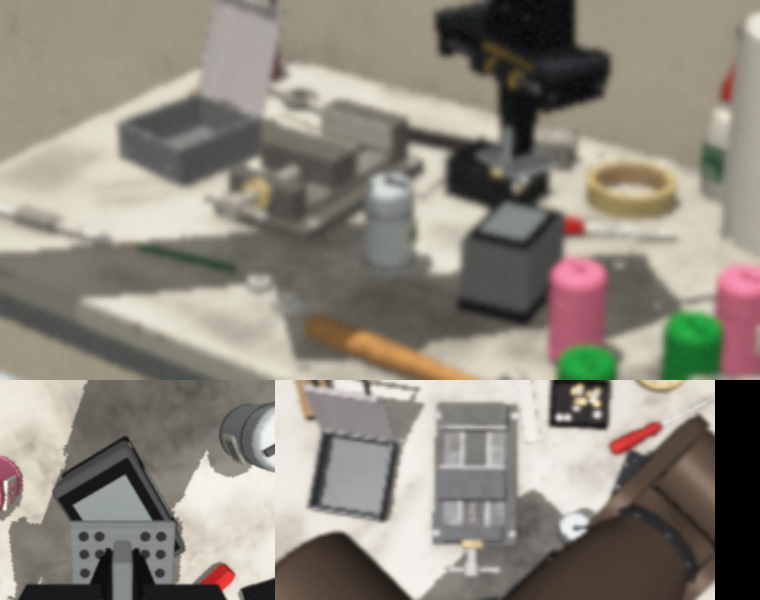

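The composite shows the flap upright and open, the canister standing beside the reader, and the plate held level above the reader's glass. Handing in.

```bash
python3 -c "
from cell import env
print(env.job_done())"
```

```text
the job is handed in; nothing more can be done
None
```

I handed the job in at about 17 s of the 67 s limit: canister label facing the reader window, flap left open at its stop, and the plate held level with its underside about 60 mm above the middle of the glass. No verdict was returned.

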